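# Clamp a printing block under the carving board's hold-down bar

## Task

Swing the hold-down bar of the carving board gently down onto the printing block, then start its captive wing screw by feel: pressing lightly, turn it backward until its thread start drops into the bush, and do not drive it forward before that. Then drive it forward until its flange is fully home on the bar and it is snug, so that the bar holds the block firmly without crushing it. Leave the block and the tools around it where they lie.

Things in the scene. Friction and masses are not known exactly. Their poses are not given: they have to be found in the camera images.
- jig: The carving board: plywood 200 x 360 x 18 mm, fixed on the table, with two low fences, a steel hinge bracket near one end and a brass bush near the other. Origin on the table, z up; the board spans x -110 to +90 and y -180 to +180 mm. The hold-down bar lies along x = +40 mm: hinge axis at y = +120 mm, 55 mm above the table; bush and screw stand on the upright axis x = +40, y = -120 mm.
- bush_mouth (a point): Centre of the mouth of the threaded brass bush (ring of 40 mm outer diameter), 34 mm above the table, at x = +40, y = -120 mm of the board. Axes as the board. Right-handed single-start thread, 6 mm a turn, 0.6 mm of axial play. Where in the bush the thread starts cannot be seen and differs each time.
- block: The printing block: dark wood, carved face up, 150 x 166 x 26 mm, about 0.45 kg, loose on the board between the fences, its top 44 mm above the table. Origin at the centre of its underside. It is already where it belongs.
- bar: The hold-down bar: light wood, 36 mm wide (x), 14 mm thick (z), hinged on the board. Origin on the hinge axis at mid thickness; it runs from y = +10 to -290 mm. When it is down its top is 62 mm above the table. A springy rubber foot (28 mm diameter, 90 N per mm) under it, 180 mm from the hinge, meets the block.
- bar_push (a point): A free spot on the top face of the bar, 150 mm from the hinge, where the bar can be pushed down. Here it takes about 2 N, and about 10 N over the last few mm, where the screw meets the bush and is pushed up in the bar; the bar is down when the force rises beyond that.
- bar_swing (a joint): Swing of the bar, rad: 0 when it lies level on the block, growing as it rises; it starts at 0.25 to 0.5. The hinge is stiff, so the bar stays where it is left.
- screw: The captive steel wing screw, 0.2 kg, 240 mm from the hinge, square to the bar. Origin on its axis at the underside of the flange, z up out of the bar. Flange 34 mm diameter, 5 mm thick; on a 14 mm neck the wing, 52 mm long (own x), 12 mm thick (own y), 28 mm high, from 10 to 38 mm above the origin; the thread reaches 38 mm below it.
- wing (a point): The middle of the wing, on the screw's axis, 29 mm above the underside of the flange: the point to grip, with the fingers closing across the 12 mm thickness. The axes turn with the screw. A gripper off the screw's axis feels side forces that swing round as it turns.
- screw_turn (a joint): Turn, rad, growing clockwise seen from above (forward); starts within 0.15 of 0, where the wing lies along the board's x; wing yaw = board yaw - turn. The start drops 0.5 to 1.8 rad backward; a little further is harmless; 0.6 forward without the drop is cross-threading. Torque: free 0.03 to 0.1 N m; home, slack out, it climbs: 0.12 just firm, 0.2 to 0.3 snug, over 0.45 crushes the block.
- screw_lift (a joint): Height of the flange over the bar's top, m: 0 while the bar is up; 5 to 6.3 mm with the bar down and the start riding on the bush's thread; it drops about 6 mm, to within 2 mm of the bar, into the thread; 0 when home. A felt collar (3 N) keeps the screw from falling by its own weight: press it down with 2 to 6 N. Over 30 N on the riding start harms the thread.
- gouge: Bystander: a carving gouge 170 mm long, 20 mm thick, lying on the carved face of the block beside the bar. Origin under its middle, x towards the blade.
- ink_brush: Bystander: a wooden ink brush 150 mm long, 50 mm wide, 24 mm high, lying in front of the board. Origin under its middle.
- chisel: Bystander: a chisel 210 mm long with a dark handle, lying to the left. Origin under its middle.
- oilstone: Bystander: a grey sharpening stone 150 x 50 x 22 mm to the right. Origin at the centre of its underside.
- offcut: Bystander: a light wood offcut 100 x 45 x 24 mm to the right. Origin at the centre of its underside.
- tin: Bystander: a yellow tin 85 x 55 x 22 mm to the left. Origin at the centre of its underside.
- ink_jar: Bystander: an amber glass jar with a black cap, 64 mm in diameter, 75 mm high, to the left. Origin at the centre of its underside.
Not all that is in view belongs to the job. There is more than one size of the block; the one meant has the size given above.

How it is judged:
By the outcome, as a careful person would: the job done as asked, in the order asked, and still so for the second after the job is handed in, with the robot touching nothing.
It also fails if it takes over 64 s, if anything falls off the work surface, if the arm or the gripper's body presses on something with over 40 N, if the wrist force passes 120 N, or if a joint passes its speed limit or range.

## Robot

A 6-joint arm with a two-finger parallel gripper is mounted at the origin on the work surface. World frame = base frame: x ahead of the robot, y to its left, z up, the work surface at z = 0. Lengths are in mm, angles in rad, forces in N, time in s.
With the tool pointing down it reaches from about 275 to 1000 mm from the base axis. Payload 8.4 kg.
Tool frame: the origin (TCP) lies between the finger pads; the fingertips stand 22 mm ahead of it and the grasp point (between the pads) lies 3 mm ahead of it (r.nose_length is the z of the fingertips in the tool frame, in mm); z points along the fingers, y is the line along which they close (so a half turn about z gives the same grasp; the last joint's range is limited). The gripper opens to 85 mm and grips with 20 to 120 N. Pads are 22 mm wide; open, the fingers measure 114 mm over their backs; the gripper's body (76 mm by 85 mm) begins 54 mm behind the grasp point. The pads swing forward as they close: fully open they stand 13 mm farther back than shut.
Start: joints at [-1.152, 0.353, 1.633, -0, 1.155, -0.002], TCP at [255.306, -570.48, 227.781] pointing down, gripper open.
Joint ranges: [-2.63, 2.63], [-0.92, 2.1], [0.06, 2.66], [-1.3, 4.44], [0, 2.69], [-3.02, 3.02]. Speed limits (rad/s): [2.22, 2.22, 2.79, 3.14, 3.14, 3.14].

## Interface

Orientations are given as [roll, pitch, yaw] about the fixed x, y, z axes, in that order (R = Rz(yaw) Ry(pitch) Rx(roll)).
In Python, from rig import r, cams gives the robot as it stands.
- The arm moves only by the shell command python3 -m handwheel [FORCE], which reads ROWS from standard input. ROWS is a JSON object whose key "rows" holds a list of rows, 1 to 5 of them, each of 7 numbers: a rotation vector rx, ry, rz in rad, then dx, dy, dz in units of 5 mm, then the opening from 0.0 (shut) to 1.0 (fully open); each row shifts and turns the commanded pose from where the row before left it, along the tool's axes as they then stand; what a row does not reach is not made up. A row lasts 1/12 s, in which the tool goes at most 41.7 mm and 0.125 rad, less where a joint would pass 70% of its speed; a pose out of reach is approached as far as the arm can. The fingers move at their own pace and stop on an object; FORCE is the grip in N (left out, the last holds). Time passes only in rows, so rows that do not move let the fingers close. It prints the time, the measured TCP pose, the force, the opening and the grip force at its end. Input that does not fit is refused with a message, and nothing moves.
- r.sense(): the state, without advancing time (a new reading comes with each control period).
- cams.grab_frame(name): name is "scene" or "top" or "wrist"; returns the picture (480x640x3 uint8, red, green, blue); there is no depth.
- cams.camera_params(name): a dict with "fx", "fy", "cx", "cy" (pixels), "dist_coeffs" ([k1, k2, p1, p2, k3] as OpenCV has them; the pictures are not rectified), "rvec" (rotation vector, rad) and "tvec" (3), from world to camera coordinates, as OpenCV has them. Camera axes: x right, y down, z forward; pixel columns grow to the right and rows downward; lengths in mm; the calibration is good to about 2 mm. A picture is of the moment at which its call begins: read the wrist's pose just before it. camera_params takes no time and is no camera call; for the wrist camera it gives the pose at the moment of the call.
- r.sign_off(): hands the job in; it is judged then, once.
The state is a dict: "clock": time; "qpos": joint angles; "qvel": joint speeds; "joint_efforts": joint torques, N m; "eef_pos": TCP position; "tcp_rot": TCP orientation; "contact_force": force on the tool from outside, world axes, zero at the start; "wrist_torque": the same for the moment, N m; "opening": opening from 0.0 (shut) to 1.0 (fully open); "grasp_force": force on a finger pad.
Only numpy, scipy, OpenCV 4.12 (cv2) and the standard library are available. Lean on these libraries where they do the work, as an engineer would, in place of code of your own. Each camera call takes 0.05 s, during which the arm holds its last target. There are 200 camera calls.

## Working session

There is one attempt and no reset: what is moved stays moved. The work goes in short steps, Python scripts to look and compute and a shell command to move; the robot and the scene stay as the last step left them, time stands still between calls to the robot, and variables do not carry over. Pictures are saved under pics/ and viewed, at most 10 in all, crops included, and the job is handed in when it is done.

```bash
ls; mkdir -p pics
python3 - <<'E'
from rig import r,cams
import cv2,numpy as np
a=cams.grab_frame("scene");b=cams.grab_frame("top")
cv2.imwrite("pics/scene.png",a[:,:,::-1]);cv2.imwrite("pics/top.png",b[:,:,::-1])
for n in("scene","top","wrist"):print(n,cams.camera_params(n))
print(r.sense(),r.nose_length)
E
```

```text
pics
scene {'fx': 576.0770563454598, 'fy': 576.0770563454598, 'cx': 319.30688678192786, 'cy': 239.14970966555595, 'dist_coeffs': array([-0.12005849,  0.        ,  0.        ,  0.        ,  0.        ]), 'rvec': array([ 1.62187824,  1.82668375, -0.83994189]), 'tvec': array([  43.71777558, -229.50301187, 1877.67463852])}
top {'fx': 442.55199948800436, 'fy': 442.55199948800436, 'cx': 318.4673475748776, 'cy': 240.0479409658153, 'dist_coeffs': array([-0.03067667,  0.        ,  0.        ,  0.        ,  0.        ]), 'rvec': array([ 2.20480747, -2.20003753,  0.07587569]), 'tvec': array([   8.93656459,  426.04559974, 1006.19073311])}
wrist {'fx': 409.8199782758008, 'fy': 409.8199782758008, 'cx': 317.77440056777624, 'cy': 241.82914370806958, 'dist_coeffs': array([-0.08744868,  0.        ,  0.        ,  0.        ,  0.        ]), 'rvec': array([-2.40500196,  1.55523712,  0.25138659]), 'tvec': array([-623.77130399,  -42.03245851,  380.36727247])}
{'clock': 0.1, 'qpos': array([-1.15238742e+00,  3.53564371e-01,  1.63405897e+00, -4.30326910e-05,
        1.15522713e+00, -2.38121568e-03]), 'qvel': array([-0.00034161, -0.00321245, -0.00170784, -0.00030952,  0.00130941,
        0.00082305]), 'joint_efforts': array([-7.97502685e-05, -6.06352758e+01, -3.42820430e+01, -3.62385424e-05,
        3.95314128e-03,  3.24517612e-05]), 'eef_pos': array([ 255.12069897, -570.0779702 ,  227.14617682]), 'tcp_rot': array([-3.14033475e+00,  3.63529184e-05,  4.20807542e-01]), 'contact_force': array([0.32072318, 0.29070159, 1.21135142]), 'wrist_torque': array([ 0.03641594,  0.03550031, -0.029614  ]), 'grasp_force': 0.0, 'opening': 0.9994747797184456} 22.0
```

View pics/scene.png

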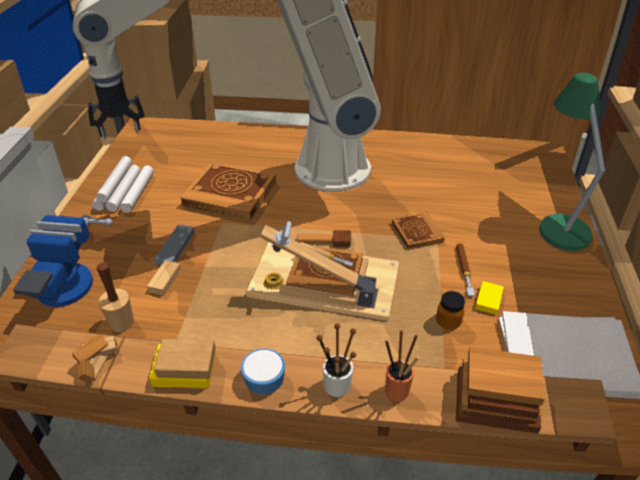

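View pics/top.png

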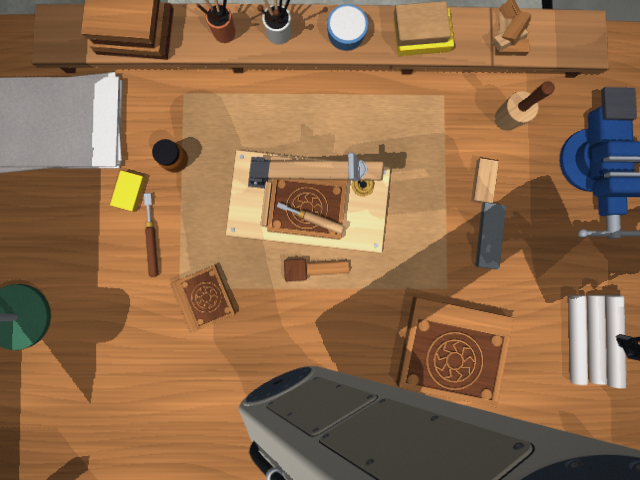

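The scene shows the board at about (325,280), the bar raised with the wing screw at (283,237), and the bush at (272,281). In the top view, the board corners are at about (237,152), (391,170), (382,252) and (227,235). The hinge is at (259,172), the wing at (357,167) and the bush at (364,186).

Blocks that could be confused: under the bar at (307,207), large at (455,355), small at (205,295). I choose the one under the bar. Next is a close crop to check it.

```bash
cat > h.py <<'E'
import numpy as np,cv2
from scipy.spatial.transform import Rotation as R
from rig import r,cams
def und(n,p,c=None):
    c=c or cams.camera_params(n)
    K=np.array([[c['fx'],0,c['cx']],[0,c['fy'],c['cy']],[0,0,1.]])
    q=cv2.undistortPoints(np.array(p,float).reshape(-1,1,2),K,c['dist_coeffs']).reshape(-1,2)
    M=cv2.Rodrigues(c['rvec'])[0];C=-M.T@c['tvec']
    return C,np.c_[q,np.ones(len(q))]@M
def atz(n,p,z,c=None):
    C,d=und(n,p,c);return C+d*((z-C[2])/d[:,2])[:,None]
def proj(n,P,c=None):
    c=c or cams.camera_params(n)
    K=np.array([[c['fx'],0,c['cx']],[0,c['fy'],c['cy']],[0,0,1.]])
    return cv2.projectPoints(np.array(P,float).reshape(-1,1,3),c['rvec'],c['tvec'],K,c['dist_coeffs'])[0].reshape(-1,2)
def tri(obs):
    A=np.zeros((3,3));b=np.zeros(3)
    for C,d in obs:
        d=d/np.linalg.norm(d);P=np.eye(3)-np.outer(d,d);A+=P;b+=P@C
    return np.linalg.solve(A,b)
E
python3 - <<'E'
from h import *
b=cv2.imread("pics/top.png")[140:265,220:412];cv2.imwrite("pics/c1.png",cv2.resize(b,None,fx=4,fy=4,interpolation=cv2.INTER_CUBIC))
a=cv2.imread("pics/scene.png")[215:325,240:410];cv2.imwrite("pics/c2.png",cv2.resize(a,None,fx=4,fy=4,interpolation=cv2.INTER_CUBIC))
print(atz("top",[(237,152),(391,170),(382,252),(227,235),(364,186)],18))
E
```

```text
[[ 628.50181209  198.21268883   18.        ]
 [ 588.31662366 -157.5080495    18.        ]
 [ 398.66911572 -135.39402489   18.        ]
 [ 436.65004429  218.57824382   18.        ]
 [ 550.63232391  -94.73148839   18.        ]]
```

View pics/c1.png

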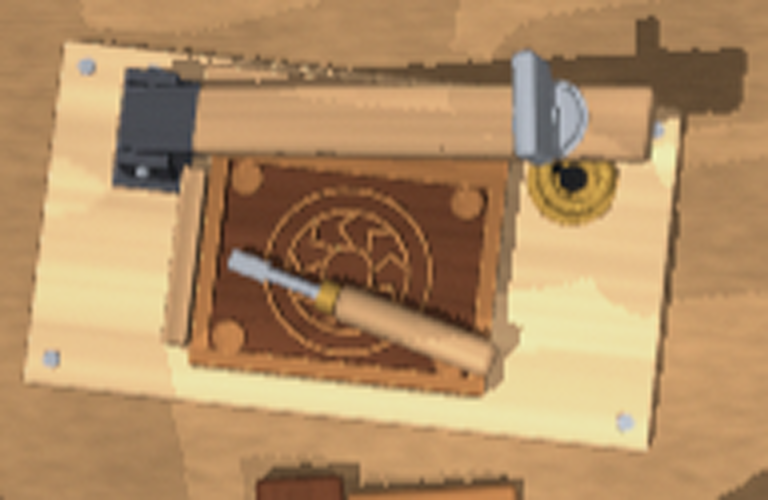

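View pics/c2.png

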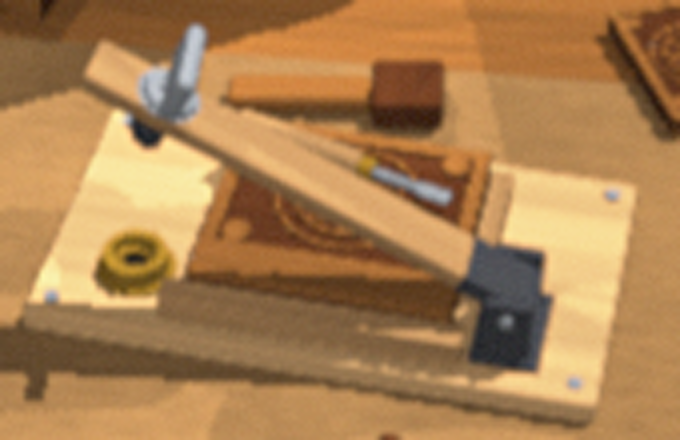

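```bash
cat >> h.py <<'E'
def board(p,P): # x,y,yaw
    P=np.array(P,float);c,s=np.cos(p[2]),np.sin(p[2])
    return np.c_[p[0]+c*P[:,0]-s*P[:,1],p[1]+s*P[:,0]+c*P[:,1],P[:,2]]
def bar(p,sw,P):
    P=np.array(P,float);c,s=np.cos(sw),np.sin(sw)
    # y negative end rises with sw
    return board(p,np.c_[40+P[:,0],120+c*P[:,1]+s*P[:,2],55-s*P[:,1]+c*P[:,2]])
E
python3 - <<'E'
from h import *
from scipy.optimize import least_squares
T=np.array([(66,40),(683,113),(650,450),(24,382),(573,180)])/4+[219.6,139.6]
S=np.array([(28,308),(595,405),(635,185),(115,110),(137,256)])/4+[239.6,214.6]
PT=[(90,180,18),(90,-180,18),(-110,-180,18),(-110,180,18),(40,-120,34)]
PS=[(90,-180,18),(90,180,18),(-110,180,18),(-110,-180,18),(40,-120,34)]
BT=np.array([(655,88),(650,160)])/4+[219.6,139.6]; BS=np.array([(85,78),(103,40)])/4+[239.6,214.6]
BP=[(18,-290,7),(-18,-290,7)]
f=lambda p:np.r_[(proj("top",board(p,PT))-T).ravel(),(proj("scene",board(p,PS))-S).ravel(),(proj("top",bar(p,p[3],BP))-BT).ravel(),(proj("scene",bar(p,p[3],BP))-BS).ravel()]
o=least_squares(f,[515,30,-.1,.35],loss='soft_l1');print(o.x);print(f(o.x).reshape(-1,2).round(1))
p=o.x
print("bush",board(p,[(40,-120,34)]),tri([(und("top",[T[4]])[0],und("top",[T[4]])[1][0]),(und("scene",[S[4]])[0],und("scene",[S[4]])[1][0])]))
print("push",bar(p,p[3],[(0,-150,7)]),"push down",bar(p,0,[(0,-150,7)]),"wing",bar(p,p[3],[(0,-240,36),(26,-240,45),(-26,-240,45)]))
E
```

```text
[ 5.25823319e+02  3.12089700e+01 -1.07396087e-01  4.50582224e-01]
[[-0.1 -0.2]
 [ 0.6 -1.1]
 [ 0.2  0.6]
 [-0.1  0.3]
 [ 1.  -0.8]
 [-1.   0.2]
 [ 0.8  0.1]
 [ 1.2 -0.4]
 [ 0.4 -1.5]
 [ 0.1 -1.3]
 [ 0.1 -0.2]
 [-0.5  0.2]
 [-0.1  0.1]
 [-0.1  0. ]]
bush [[552.73009158 -92.38724995  34.        ]] [552.0943352  -91.94832994  28.63776976]
push [[564.30866185  15.00977786 126.6248142 ]] push down [[562.37716968  -2.90577765  62.        ]] wing [[556.97814398 -52.98444018 191.92450654]
 [583.24846742 -51.87454771 200.02624987]
 [531.54806121 -46.30068036 200.02624987]]
```

Careful with the scale: shifts go in units of 5 mm. That gives: -20 mm is -4.

```bash
echo '{"rows": [[0,0,0.1056,0,0,-4,0],[0,0,0.1056,0,0,-4,0],[0,0,0.1056,0,0,-4,0],[0,0,0.1056,0,0,-4,0],[0,0,0.1056,0,0,-4,0]]}' | python3 -m handwheel 40
echo '{"rows": [[0,0,0,2.4,-6,0,0],[0,0,0,2.4,-6,0,0],[0,0,0,2.4,-6,0,0],[0,0,0,2.4,-6,0,0],[0,0,0,2.4,-6,0,0]]}' | python3 -m handwheel
echo '{"rows": [[0,0,0,2.4,-6,0,0],[0,0,0,2.4,-6,0,0],[0,0,0,2.4,-6,0,0],[0,0,0,2.4,-6,0,0],[0,0,0,2.4,-6,0,0]]}' | python3 -m handwheel
echo '{"rows": [[0,0,0,2.4,-6,0,0],[0,0,0,2.4,-6,0,0],[0,0,0,2.4,-6,0,0],[0,0,0,2.4,-6,0,0],[0,0,0,0,0,0,0]]}' | python3 -m handwheel
cat >> h.py <<'E'
BP=[525.82,31.21,-.1074]
def to(t,yaw=None):
    s=r.sense();M=R.from_euler('xyz',s['tcp_rot']).as_matrix()
    print('clk %.1f'%s['clock'],'tcp',s['eef_pos'].round(1),'rot',s['tcp_rot'].round(3),'F',s['contact_force'].round(1),'T',s['wrist_torque'].round(2),'q5 %.2f'%s['qpos'][5],'op %.3f g %.0f'%(s['opening'],s['grasp_force']))
    print('d tool',(M.T@(np.array(t)-s['eef_pos'])).round(1))
E
python3 -c "
from h import *;to([564.3,15,160])"
```

```text
clock: 0.52
eef_pos: [255.2, -570.2, 328.3]
tcp_rot: [-3.141, 0.0, -0.112]
contact_force: [0.3, -0.2, 1.0]
opening: 0.298
grasp_force: 0.0
clock: 0.93
eef_pos: [331.2, -426.3, 327.4]
tcp_rot: [-3.141, 0.0, -0.108]
contact_force: [0.8, 0.1, -0.4]
opening: 0.002
grasp_force: 0.0
clock: 1.35
eef_pos: [407.0, -283.4, 327.6]
tcp_rot: [-3.141, 0.0, -0.107]
contact_force: [0.2, -0.5, 0.9]
opening: 0.001
grasp_force: 0.0
clock: 1.77
eef_pos: [469.0, -166.7, 327.6]
tcp_rot: [-3.139, -0.0, -0.104]
contact_force: [-0.4, -0.9, -1.1]
opening: 0.001
grasp_force: 0.0
clk 1.8 tcp [ 469.  -166.7  327.6] rot [-3.139 -0.    -0.104] F [-0.4 -0.9 -1.1] T [ 0.02 -0.03  0.04] q5 1.33 op 0.001 g 0
d tool [  75.8 -190.3  168. ]
```

To row units: -31.7 mm is -6.34, 12.6 mm is 2.52.

```bash
echo '{"rows": [[0,0,0,2.52,-6.34,0,0],[0,0,0,2.52,-6.34,0,0],[0,0,0,2.52,-6.34,0,0],[0,0,0,2.52,-6.34,0,0],[0,0,0,2.52,-6.34,0,0]]}' | python3 -m handwheel >/dev/null
echo '{"rows": [[0,0,0,2.52,-6.34,0,0],[0,0,0,0,0,6,0],[0,0,0,0,0,8,0],[0,0,0,0,0,8,0],[0,0,0,0,0,6,0]]}' | python3 -m handwheel >/dev/null
echo '{"rows": [[0,0,0,0,0,2,0],[0,0,0,0,0,0,0]]}' | python3 -m handwheel
python3 -c "
from h import *;to([564.3,15,150])
f=cams.grab_frame('wrist');cv2.imwrite('pics/w1.png',f[:,:,::-1])"
```

```text
clock: 2.77
eef_pos: [560.9, 9.8, 175.2]
tcp_rot: [3.141, 0.005, -0.107]
contact_force: [-0.2, -0.6, -0.4]
opening: 0.003
grasp_force: 0.0
clk 2.8 tcp [560.9   9.8 175.2] rot [ 3.141  0.005 -0.107] F [-0.2 -0.6 -0.4] T [ 0.   -0.04 -0.02] q5 1.69 op 0.003 g 0
d tool [ 3.  -5.5 25.1]
```

View pics/w1.png

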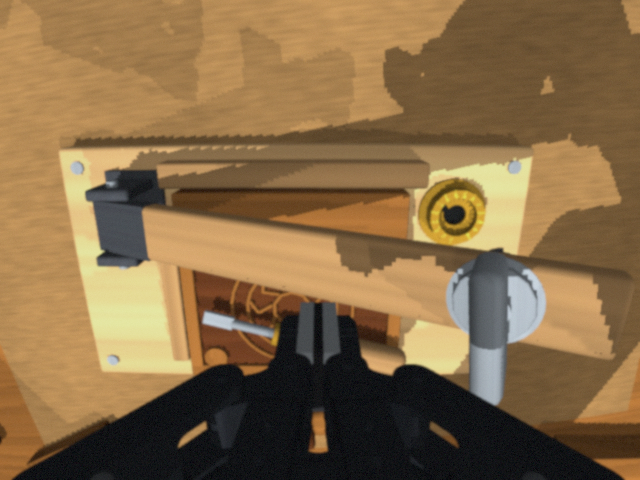

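The wrist view shows the fingertips at about (318,305), the bar running from (150,235) to (610,320), the screw at (495,290) and the bush at (454,213). Next I check where the modelled bar and tips project.

Run:
```python
from h import *
c=cams.camera_params("wrist")
s=r.sense();t=s['eef_pos']
print(c['rvec'],-cv2.Rodrigues(c['rvec'])[0].T@c['tvec'])
print('tip',proj("wrist",[t+[0,0,-22],t+[3,5,-48]]))
print('bush',proj("wrist",board(BP,[(40,-120,34)])))
print('bar',proj("wrist",bar(BP,.4506,[(18,-150,7),(-18,-150,7),(18,-290,7),(-18,-290,7),(0,-240,45),(26,-240,45),(-26,-240,45)])))
```

```text
[-1.94377832  2.16099932  0.34875192] [642.33011027   1.85287909 323.80653024]
tip [[318.56271172 293.06869223]
 [308.08036327 266.6299189 ]]
bush [[457.00343539 219.97775489]]
bar [[307.99856275 233.41531013]
 [308.40502317 298.08100569]
 [632.11346343 281.16232209]
 [609.86036058 360.82623096]
 [485.55438422 343.44130592]
 [496.47800664 275.97913297]
 [475.18019992 402.50689358]]
```

To row units: 7 mm is 1.4, 3 mm is 0.6.

```bash
echo '{"rows": [[0,0,0,0.6,-0.54,0,0],[0,0,0,0.6,-0.54,0,0],[0,0,0,0,0,1.4,0],[0,0,0,0,0,1.4,0],[0,0,0,0,0,1.2,0]]}' | python3 -m handwheel
echo '{"rows": [[0,0,0,0,0,0.6,0],[0,0,0,0,0.2,0.6,0],[0,0,0,0,0.2,0.6,0],[0,0,0,0,0.2,0.6,0],[0,0,0,0,0.2,0.6,0]]}' | python3 -m handwheel
echo '{"rows": [[0,0,0,0,0.24,0.6,0],[0,0,0,0,0.24,0.6,0],[0,0,0,0,0.24,0.6,0],[0,0,0,0,0.2,0.6,0],[0,0,0,0,0.2,0.6,0]]}' | python3 -m handwheel
echo '{"rows": [[0,0,0,0,0.2,0.6,0],[0,0,0,0,0.2,0.6,0],[0,0,0,0,0.2,0.6,0],[0,0,0,0,0.2,0.6,0],[0,0,0,0,0.14,0.6,0]]}' | python3 -m handwheel
python3 -c "
from h import *;to([564.3,-3,84])"
```

```text
clock: 3.23
eef_pos: [569.5, 14.9, 157.7]
tcp_rot: [-3.142, -0.001, -0.107]
contact_force: [-0.5, -0.2, -0.5]
opening: -0.001
grasp_force: 0.0
clock: 3.65
eef_pos: [568.9, 10.8, 142.5]
tcp_rot: [3.142, -0.0, -0.107]
contact_force: [0.2, 0.6, -0.4]
opening: 0.002
grasp_force: 0.0
clock: 4.07
eef_pos: [568.5, 5.2, 127.7]
tcp_rot: [-3.142, -0.0, -0.107]
contact_force: [-0.2, 0.3, 2.0]
opening: 0.001
grasp_force: 0.8
clock: 4.48
eef_pos: [567.8, 0.5, 112.5]
tcp_rot: [3.142, -0.0, -0.107]
contact_force: [0.3, -0.8, 0.9]
opening: 0.003
grasp_force: 0.7
clk 4.5 tcp [5.678e+02 5.000e-01 1.125e+02] rot [ 3.142 -0.    -0.107] F [ 0.3 -0.8  0.9] T [-0.08 -0.06  0.03] q5 1.68 op 0.003 g 1
d tool [-3.1  3.9 28.5]
```

To row units: 3 mm is 0.6, 0.7 mm is 0.14.

```bash
echo '{"rows": [[0,0,0,0,0.14,0.6,0],[0,0,0,0,0.14,0.6,0],[0,0,0,0,0.1,0.6,0],[0,0,0,0,0.1,0.6,0],[0,0,0,0,0.06,0.6,0]]}' | python3 -m handwheel
echo '{"rows": [[0,0,0,0,0.04,0.3,0],[0,0,0,0,0.04,0.3,0],[0,0,0,0,0,0.3,0],[0,0,0,0,0,0.2,0],[0,0,0,0,0,0,0]]}' | python3 -m handwheel | grep -E 'pos|force'
echo '{"rows": [[0,0,0,0,0,0.2,0],[0,0,0,0,0,0.2,0],[0,0,0,0,0,0,0]]}' | python3 -m handwheel | grep -E 'pos|force'
```

```text
clock: 4.9
eef_pos: [567.5, -2.1, 97.4]
tcp_rot: [3.142, 0.0, -0.107]
contact_force: [-0.1, -0.3, 2.1]
opening: 0.001
grasp_force: 0.7
eef_pos: [567.4, -2.4, 92.1]
contact_force: [-0.6, -0.4, 0.3]
grasp_force: 0.0
eef_pos: [567.5, -2.4, 90.2]
contact_force: [0.4, -0.2, 0.4]
grasp_force: 0.1
```

```bash
echo '{"rows": [[0,0,0,0,0,0.2,0],[0,0,0,0,0,0.2,0],[0,0,0,0,0,0,0]]}' | python3 -m handwheel | grep -E 'pos|force'
echo '{"rows": [[0,0,0,0,0,0.2,0],[0,0,0,0,0,0.2,0],[0,0,0,0,0,0,0]]}' | python3 -m handwheel | grep -E 'pos|force'
echo '{"rows": [[0,0,0,0,0,0.14,0],[0,0,0,0,0,0,0],[0,0,0,0,0,0,0]]}' | python3 -m handwheel | grep -E 'pos|force'
```

```text
eef_pos: [567.5, -2.4, 88.1]
contact_force: [-0.1, -0.0, 0.1]
grasp_force: 0.2
eef_pos: [567.4, -2.4, 86.1]
contact_force: [0.2, -0.5, 0.5]
grasp_force: 0.1
eef_pos: [567.4, -2.4, 85.5]
contact_force: [0.4, 0.9, 0.0]
grasp_force: 0.0
```

```bash
python3 -c "
from h import *
f=cams.grab_frame('wrist');cv2.imwrite('pics/w2.png',f[:,:,::-1])"
```

```text
(no output)
```

View pics/w2.png

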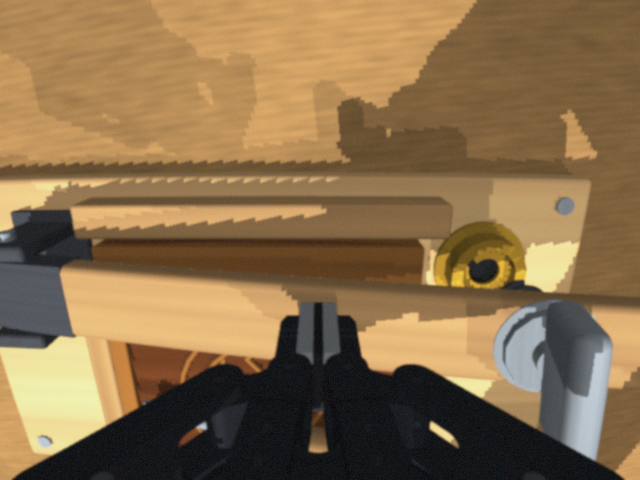

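The bar is still a little raised: the screw is at (545,345), the bush is uncovered at (483,262), and the fingertips are over the bar at (318,305). I now estimate the swing from the bar edges.

Run:
```python
from h import *
bp=np.array(BP)
print('tip',proj("wrist",[r.sense()['eef_pos']+[0,0,-22]]),'bush',proj("wrist",board(bp,[(40,-120,34)])), 'screwhole',proj("wrist",board(bp,[(90-12,-168,18)])))
for sw in (.0,.05,.1,.15,.2,.25,.3,.35):
  z=bar(bp,sw,[(0,-150,7)])[0,2]
  print(sw,'top z %.1f'%z,proj("wrist",bar(bp,sw,[(18,-50,7),(-18,-50,7),(18,-200,7),(-18,-200,7),(26,-240,45),(18,-240,7)])).round(0).tolist())
```

```text
tip [[318.60735863 293.15207073]] bush [[489.41248342 277.1160081 ]] screwhole [[570.37220369 201.59853179]]
0.0 top z 62.0 [[102.0, 264.0], [115.0, 333.0], [433.0, 265.0], [425.0, 335.0], [569.0, 282.0], [519.0, 265.0]]
0.05 top z 69.5 [[98.0, 266.0], [112.0, 336.0], [437.0, 274.0], [429.0, 347.0], [581.0, 297.0], [530.0, 275.0]]
0.1 top z 76.9 [[95.0, 268.0], [108.0, 338.0], [441.0, 283.0], [433.0, 359.0], [594.0, 313.0], [541.0, 287.0]]
0.15 top z 84.3 [[90.0, 270.0], [104.0, 341.0], [445.0, 294.0], [435.0, 373.0], [607.0, 333.0], [552.0, 300.0]]
0.2 top z 91.7 [[86.0, 272.0], [100.0, 344.0], [447.0, 306.0], [436.0, 389.0], [619.0, 356.0], [563.0, 315.0]]
0.25 top z 98.9 [[81.0, 274.0], [96.0, 347.0], [448.0, 319.0], [436.0, 406.0], [630.0, 383.0], [574.0, 332.0]]
0.3 top z 106.0 [[76.0, 276.0], [92.0, 349.0], [447.0, 334.0], [435.0, 424.0], [641.0, 416.0], [584.0, 352.0]]
0.35 top z 113.0 [[71.0, 278.0], [87.0, 352.0], [445.0, 351.0], [431.0, 445.0], [650.0, 456.0], [594.0, 375.0]]
```

Run:
```python
from h import *
a=cams.grab_frame("scene");b=cams.grab_frame("top")
k=dict(fx=4,fy=4,interpolation=cv2.INTER_CUBIC)
cv2.imwrite("pics/m1.png",np.vstack([cv2.resize(a[215:290,230:390,::-1],None,**k),cv2.resize(b[145:220,240:400,::-1],None,**k)]))
bp=np.array(BP)
for sw in (.0,.05,.1,.15,.2):
  P=bar(bp,sw,[(18,-290,7),(-18,-290,7),(0,-240,45)])
  print(sw,((proj("scene",P)-[229.6,214.6])*4).round().tolist(),((proj("top",P)-[239.6,144.6])*4+[0,300]).round().tolist())
```

```text
0.0 [[89.0, 226.0], [107.0, 187.0], [172.0, 174.0]] [[596.0, 426.0], [589.0, 490.0], [512.0, 435.0]]
0.05 [[89.0, 209.0], [106.0, 170.0], [174.0, 160.0]] [[599.0, 421.0], [593.0, 486.0], [510.0, 430.0]]
0.1 [[89.0, 192.0], [107.0, 154.0], [178.0, 146.0]] [[601.0, 415.0], [595.0, 481.0], [506.0, 425.0]]
0.15 [[90.0, 175.0], [108.0, 137.0], [183.0, 133.0]] [[602.0, 409.0], [595.0, 476.0], [502.0, 419.0]]
0.2 [[93.0, 159.0], [111.0, 120.0], [189.0, 119.0]] [[602.0, 403.0], [595.0, 471.0], [496.0, 414.0]]
```

View pics/m1.png

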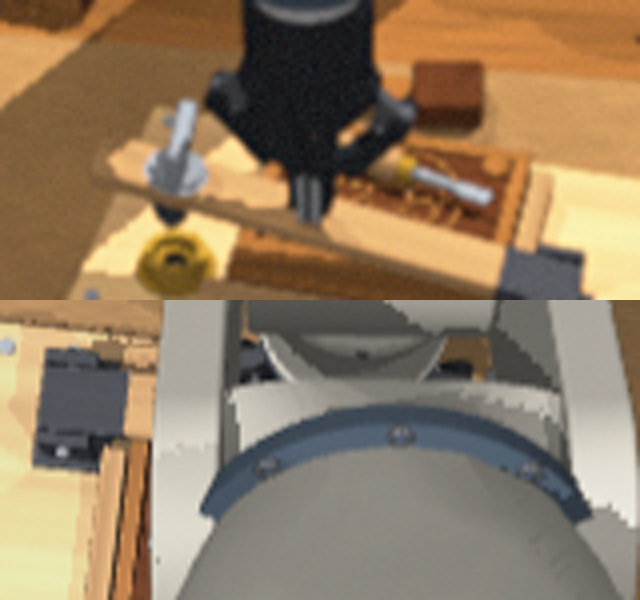

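In this montage the bar end is at (95,178)/(130,140), so the swing is about 0.14. The fingers touch the bar at (305,218), the screw is at (180,165) and the bush is uncovered at (177,262).

The fingertips seem to stand less far ahead of the TCP than 22 mm. I'll check that by projection.

Run:
```python
from h import *
t=r.sense()['eef_pos'];bp=np.array(BP)
for d in (-10,0,5,10,15,22):print(d,proj("wrist",[t-[0,0,d]]).round(),((proj("scene",[t-[0,0,d]])-[229.6,214.6])*4).round())
for sw in (0.1,.14): print(sw,((proj("scene",bar(bp,sw,[(18,-150,7),(-18,-150,7)]))-[229.6,214.6])*4).round().tolist())
print(((proj("scene",board(bp,[(40,-120,34)]))-[229.6,214.6])*4).round())
```

```text
-10 [[319. 329.]] [[314. 207.]]
0 [[319. 317.]] [[315. 219.]]
5 [[319. 311.]] [[315. 225.]]
10 [[319. 305.]] [[315. 231.]]
15 [[319. 300.]] [[315. 237.]]
22 [[319. 293.]] [[315. 245.]]
0.1 [[310.0, 244.0], [324.0, 204.0]]
0.14 [[312.0, 237.0], [326.0, 198.0]]
[[177. 251.]]
```

```bash
for i in 1; do
echo '{"rows": [[0,0,0,0,0.04,0.3,0],[0,0,0,0,0.04,0.3,0],[0,0,0,0,0.04,0.3,0],[0,0,0,0,0.04,0.3,0]]}' | python3 -m handwheel | grep -E 'pos|contact'
echo '{"rows": [[0,0,0,0,0.04,0.3,0],[0,0,0,0,0.04,0.3,0],[0,0,0,0,0,0.3,0]]}' | python3 -m handwheel | grep -E 'pos|contact'
echo '{"rows": [[0,0,0,0,0,0.2,0],[0,0,0,0,0,0.2,0]]}' | python3 -m handwheel | grep -E 'pos|contact'
echo '{"rows": [[0,0,0,0,0,0.2,0],[0,0,0,0,0,0,0]]}' | python3 -m handwheel | grep -E 'pos|contact'; done
```

```text
eef_pos: [567.4, -3.3, 79.5]
contact_force: [-0.1, -0.9, 2.4]
eef_pos: [567.3, -3.7, 74.9]
contact_force: [1.1, -0.4, 1.2]
eef_pos: [567.3, -3.6, 72.9]
contact_force: [-0.8, -1.0, 1.0]
eef_pos: [567.2, -3.5, 71.8]
contact_force: [0.8, 0.4, 0.0]
```

To row units: 1 mm is 0.2.

```bash
echo '{"rows": [[0,0,0,0,0,0.2,0],[0,0,0,0,0,0.2,0]]}' | python3 -m handwheel | grep -E 'pos|contact'
echo '{"rows": [[0,0,0,0,0,0.2,0],[0,0,0,0,0,0,0]]}' | python3 -m handwheel | grep -E 'pos|contact'
echo '{"rows": [[0,0,0,0,0,0.2,0],[0,0,0,0,0,0,0]]}' | python3 -m handwheel | grep -E 'pos|contact'
echo '{"rows": [[0,0,0,0,0,0.2,0],[0,0,0,0,0,0,0]]}' | python3 -m handwheel | grep -E 'pos|contact'
```

```text
eef_pos: [567.3, -3.6, 70.1]
contact_force: [-0.4, -0.5, 1.8]
eef_pos: [567.3, -3.6, 68.9]
contact_force: [-0.2, -0.5, 0.1]
eef_pos: [567.3, -3.6, 67.9]
contact_force: [-0.3, -0.6, 1.1]
eef_pos: [567.4, -3.6, 67.0]
contact_force: [0.6, -0.2, 1.1]
```

To row units: 0.7 mm is 0.14.

```bash
echo '{"rows": [[0,0,0,0,0,0.14,0],[0,0,0,0,0,0,0]]}' | python3 -m handwheel | grep -E 'pos|contact'
echo '{"rows": [[0,0,0,0,0,0.14,0],[0,0,0,0,0,0,0]]}' | python3 -m handwheel | grep -E 'pos|contact'
echo '{"rows": [[0,0,0,0,0,0.14,0],[0,0,0,0,0,0,0]]}' | python3 -m handwheel | grep -E 'pos|contact'
python3 -c "
from h import *
f=cams.grab_frame('wrist');cv2.imwrite('pics/w3.png',f[:,:,::-1])
bp=np.array(BP)
for sw in (0,.05,.1):print(sw,proj('wrist',bar(bp,sw,[(18,-50,7),(-18,-50,7),(18,-200,7),(-18,-200,7),(26,-240,45),(18,-240,7)])).round(0).tolist())
print(proj('wrist',board(bp,[(40,-120,34)])))"
```

```text
eef_pos: [567.4, -3.6, 66.3]
contact_force: [0.1, -0.9, 1.5]
eef_pos: [567.4, -3.6, 65.6]
contact_force: [0.8, -0.0, -0.5]
eef_pos: [567.3, -3.6, 64.9]
contact_force: [-0.1, 1.0, 0.6]
0 [[75.0, 282.0], [91.0, 357.0], [443.0, 284.0], [434.0, 360.0], [601.0, 309.0], [538.0, 283.0]]
0.05 [[71.0, 285.0], [88.0, 360.0], [449.0, 295.0], [439.0, 374.0], [618.0, 327.0], [552.0, 296.0]]
0.1 [[66.0, 287.0], [84.0, 364.0], [454.0, 307.0], [443.0, 390.0], [635.0, 350.0], [566.0, 311.0]]
[[503.37410994 293.94102697]]
```

View pics/w3.png

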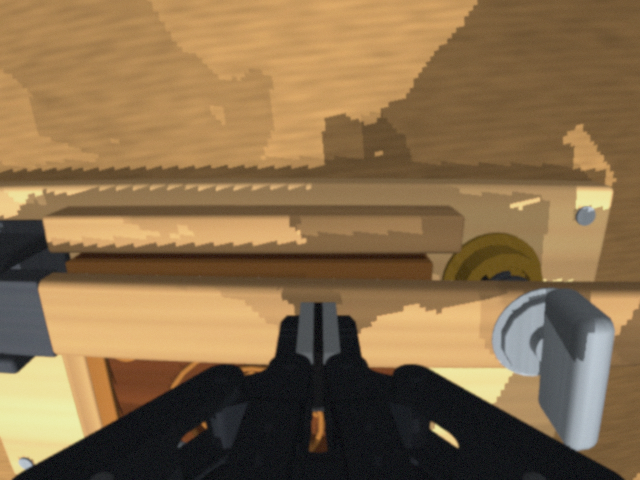

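The wrist view shows the bar nearly level, with its edge from (42,278) to (440,281). The thread is over the bush at (500,272) and the wing is at (578,370). The last few mm remain.

To row units: 0.7 mm is 0.14.

```bash
echo '{"rows": [[0,0,0,0,0,0.14,0],[0,0,0,0,0,0,0]]}' | python3 -m handwheel | grep -E 'pos|contact'
echo '{"rows": [[0,0,0,0,0,0.14,0],[0,0,0,0,0,0,0]]}' | python3 -m handwheel | grep -E 'pos|contact'
echo '{"rows": [[0,0,0,0,0,0.14,0],[0,0,0,0,0,0,0]]}' | python3 -m handwheel | grep -E 'pos|contact'
```

```text
eef_pos: [567.3, -3.6, 64.2]
contact_force: [0.2, 0.2, 1.3]
eef_pos: [567.4, -3.6, 63.5]
contact_force: [0.6, -0.5, 0.5]
eef_pos: [567.3, -3.6, 62.8]
contact_force: [-0.7, 1.0, -0.6]
```

```bash
echo '{"rows": [[0,0,0,0,0,0.14,0],[0,0,0,0,0,0,0]]}' | python3 -m handwheel | grep -E 'pos|contact'
echo '{"rows": [[0,0,0,0,0,0.14,0],[0,0,0,0,0,0,0]]}' | python3 -m handwheel | grep -E 'pos|contact'
```

```text
eef_pos: [567.4, -3.6, 62.1]
contact_force: [-0.2, 0.3, 1.6]
eef_pos: [567.4, -3.7, 61.8]
contact_force: [-0.8, 0.0, 4.9]
```

```bash
echo '{"rows": [[0,0,0,0,0,0.14,0],[0,0,0,0,0,0,0]]}' | python3 -m handwheel | grep -E 'pos|contact'
echo '{"rows": [[0,0,0,0,0,0.14,0],[0,0,0,0,0,0,0]]}' | python3 -m handwheel | grep -E 'pos|contact'
echo '{"rows": [[0,0,0,0,0,0.14,0],[0,0,0,0,0,0,0]]}' | python3 -m handwheel | grep -E 'pos|contact'
```

```text
eef_pos: [567.4, -3.7, 61.2]
contact_force: [-2.6, -1.2, 7.0]
eef_pos: [567.4, -3.7, 60.6]
contact_force: [-1.4, -0.4, 7.4]
eef_pos: [567.4, -3.8, 60.0]
contact_force: [-2.6, -1.6, 7.8]
```

To row units: 0.7 mm is 0.14.

```bash
echo '{"rows": [[0,0,0,0,0,0.14,0],[0,0,0,0,0,0,0]]}' | python3 -m handwheel | grep -E 'pos|contact'
echo '{"rows": [[0,0,0,0,0,0.14,0],[0,0,0,0,0,0,0]]}' | python3 -m handwheel | grep -E 'pos|contact'
echo '{"rows": [[0,0,0,0,0,0.1,0],[0,0,0,0,0,0,0]]}' | python3 -m handwheel | grep -E 'pos|contact'
```

```text
eef_pos: [567.4, -3.8, 59.3]
contact_force: [-3.3, -1.2, 8.3]
eef_pos: [567.4, -3.8, 58.6]
contact_force: [-2.4, -1.7, 8.1]
eef_pos: [567.4, -3.8, 58.5]
contact_force: [-4.1, -1.6, 14.3]
```

To row units: 0.5 mm is 0.1.

```bash
echo '{"rows": [[0,0,0,0,0,0.1,0],[0,0,0,0,0,0,0]]}' | python3 -m handwheel | grep -E 'pos|contact'
echo '{"rows": [[0,0,0,0,0,0.08,0],[0,0,0,0,0,0,0]]}' | python3 -m handwheel | grep -E 'pos|contact'
```

```text
eef_pos: [567.4, -3.8, 58.4]
contact_force: [-6.0, -1.2, 19.8]
eef_pos: [567.5, -3.8, 58.4]
contact_force: [-6.9, -1.5, 22.0]
```

The bar is down: at TCP z 58.4 the force rose sharply from 8 to 22 N. So the tips sit at about TCP level rather than 22 mm ahead. Before gripping I check the wrist camera's calibration against the board's nails and the bush.

Careful with the scale: shifts go in units of 5 mm. That gives: -20 mm is -4, -40 mm is -8.

```bash
echo '{"rows": [[0,0,0,0,0,-0.6,0],[0,0,0,0,0,-4,0],[0,0,0,0,0,-6,0],[0,0,0,0,0,-8,0],[0,0,0,0,0,-4,0]]}' | python3 -m handwheel >/dev/null
echo '{"rows": [[0,0,0,0,5.4,0,1],[0,0,0,0,5.4,0,1],[0,0,0,0,5.4,0,1],[0,0,0,0,0,0,1],[0,0,0,0,0,0,1]]}' | python3 -m handwheel
python3 - <<'E'
from h import *
from scipy.optimize import least_squares
N=np.array([(87,67),(658,130),(625,422),(52,358)])/4+[219.6,139.6]
W=atz("top",N,19);print(W.round(1))
b=board(BP,[(40,-120,34)])[0]
c=cams.camera_params("wrist");s=r.sense()
M=R.from_euler('xyz',s['tcp_rot']).as_matrix();Rc=cv2.Rodrigues(c['rvec'])[0]
A=Rc@M; tc=Rc@s['eef_pos']+c['tvec']  # tool->cam
print('cam in tool',(-A.T@tc).round(1))
v=[([560.9,9.8,175.2],np.array([W[0],W[1],W[3],b]),[(78,168),(514,168),(113,360),(454,213)]),
   ([567.4,-2.4,85.5],np.array([W[1],W[3],b]),[(565,206),(44,440),(483,262)])]
Mt=R.from_euler('xyz',[np.pi,0,-.107]).as_matrix()
def f(p,k=6):
    e=[]
    for t,P,o in v:
        Q=A@Mt.T
        cc=dict(c,rvec=cv2.Rodrigues(cv2.Rodrigues(np.array(p[3:6]))[0]@Q)[0],tvec=None)
        M2=cv2.Rodrigues(cc['rvec'])[0];C=np.array(t)+Mt@(-A.T@tc)+p[:3]
        cc['tvec']=-M2@C
        e.append(proj("w",P,cc)-o)
    return np.vstack(e).ravel()
print(f(np.zeros(6)).reshape(-1,2).round(1))
o=least_squares(f,np.zeros(6));print(o.x.round(3),o.fun.reshape(-1,2).round(1))
g=least_squares(lambda q:f(np.r_[q,0,0,0]),np.zeros(3));print(g.x.round(1),g.fun.reshape(-1,2).round(1))
f_=cams.grab_frame('wrist');cv2.imwrite('pics/w4.png',f_[:,:,::-1]);to([553,-92,110])
print(proj('wrist',bar(BP,0,[(0,-240,7+6+38),(26,-240,51),(-26,-240,51)])))
E
```

```text
clock: 11.6
eef_pos: [558.4, -85.1, 169.5]
tcp_rot: [-3.141, 0.0, -0.109]
contact_force: [0.3, 0.8, 0.5]
opening: 0.708
grasp_force: 0.0
[[ 618.1  187.9   19. ]
 [ 583.1 -141.3   19. ]
 [ 414.4 -121.2   19. ]
 [ 450.1  205.8   19. ]]
cam in tool [  80.    -0.5 -146.5]
[[-0.7  1.4]
 [ 1.   0.8]
 [-0.7  0.2]
 [ 3.9  6.2]
 [ 1.1  0.6]
 [-0.2  0.4]
 [ 6.3 15.2]]
[-6.416e+00  8.590e-01  4.856e+00 -1.800e-02 -2.000e-03 -4.000e-03] [[ 0.8  0.3]
 [-2.5 -1.9]
 [-0.7 -0.4]
 [ 1.7  2.8]
 [-3.2 -6.5]
 [-0.5 -1.9]
 [ 4.   7.1]]
[-2.1 -0.7  2.5] [[-0.5 -1.7]
 [-1.4 -2.3]
 [-0.9 -3.3]
 [ 1.8  2.7]
 [-2.4 -4. ]
 [-0.2 -4.4]
 [ 3.3  9.9]]
clk 11.7 tcp [558.5 -84.3 169.4] rot [-3.141  0.    -0.109] F [0.5 0.5 0.2] T [-0.01 -0.01  0.01] q5 1.53 op 0.793 g 0
d tool [-4.6  8.3 59.4]
[[334.24992227 268.78234572]
 [334.89593413 223.35132406]
 [333.61841737 310.90073242]]
```

View pics/w4.png

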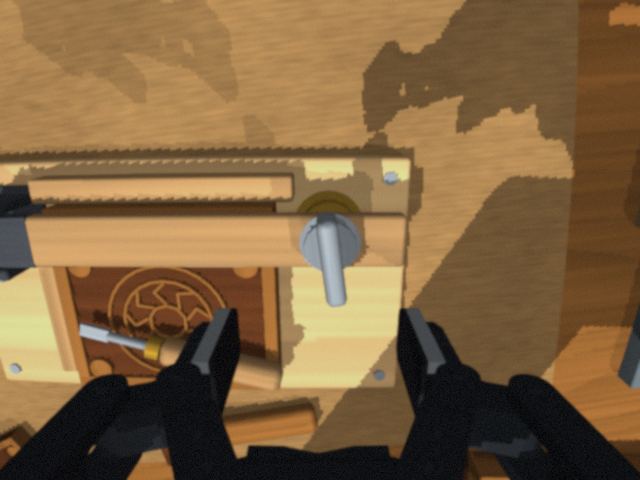

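The wing top runs from about (328,215) to (338,303), the flange centre is at (331,240), and the bar edges are at rows 213 and 266 with its end at column 405. The open fingers are clear of everything.

Run:
```python
from h import *
P=lambda pts:proj('wrist',bar(BP,0,pts)).round(1).tolist()
print('bar edges',P([(18,-140,7),(-18,-140,7),(18,-290,7),(-18,-290,7)]),'obs 213/266, end col 405')
for L in (0,5,6.3):print(L,'flange c',P([(0,-240,12+L)]),'flange x-+17',P([(-17,-240,12+L),(17,-240,12+L),(0,-223,12+L),(0,-257,12+L)]),'wing -x top',P([(-26,-240,45+L)]),'+x top',P([(26,-240,45+L)]),'+x low',P([(26,-240,17+L)]))
g=cv2.imread('pics/w4.png')[:,:,::-1]
print('col150',[(y,*g[y,150]) for y in list(range(208,218))+list(range(261,271))])
print('row285',[(x,*g[285,x]) for x in range(320,352,1)][::1])
print('col 336',[(y,g[y,336].tolist()) for y in range(296,312)])
```

```text
bar edges [[177.2, 217.0], [182.8, 268.7], [409.8, 216.9], [406.0, 269.0]] obs 213/266, end col 405
0 flange c [[331.9, 245.9]] flange x-+17 [[331.6, 270.5], [332.3, 220.4], [305.5, 245.9], [358.4, 246.0]] wing -x top [[333.2, 306.1]] +x top [[334.5, 220.4]] +x low [[332.7, 208.3]]
5 flange c [[332.2, 248.5]] flange x-+17 [[331.9, 273.5], [332.5, 222.5], [305.2, 248.5], [359.2, 248.5]] wing -x top [[333.6, 310.1]] +x top [[334.8, 222.8]] +x low [[333.0, 210.3]]
6.3 flange c [[332.3, 249.2]] flange x-+17 [[332.0, 274.2], [332.6, 223.1], [305.2, 249.2], [359.3, 249.2]] wing -x top [[333.6, 311.1]] +x top [[334.9, 223.5]] +x low [[333.1, 210.8]]
col150 [(208, np.uint8(84), np.uint8(58), np.uint8(29)), (209, np.uint8(85), np.uint8(56), np.uint8(25)), (210, np.uint8(85), np.uint8(53), np.uint8(21)), (211, np.uint8(84), np.uint8(55), np.uint8(22)), (212, np.uint8(84), np.uint8(57), np.uint8(30)), (213, np.uint8(80), np.uint8(56), np.uint8(34)), (214, np.uint8(86), np.uint8(66), np.uint8(45)), (215, np.uint8(93), np.uint8(71), np.uint8(48)), (216, np.uint8(120), np.uint8(94), np.uint8(64)),
[... 1927 characters left out ...]
, np.uint8(215), np.uint8(191), np.uint8(133)), (347, np.uint8(224), np.uint8(201), np.uint8(138)), (348, np.uint8(225), np.uint8(204), np.uint8(139)), (349, np.uint8(225), np.uint8(205), np.uint8(137)), (350, np.uint8(226), np.uint8(203), np.uint8(138)), (351, np.uint8(226), np.uint8(206), np.uint8(141))]
col 336 [(296, [174, 187, 193]), (297, [172, 183, 192]), (298, [174, 184, 193]), (299, [174, 184, 192]), (300, [176, 186, 193]), (301, [175, 184, 193]), (302, [175, 186, 194]), (303, [171, 181, 189]), (304, [167, 176, 184]), (305, [163, 168, 169]), (306, [185, 183, 159]), (307, [209, 198, 149]), (308, [222, 210, 145]), (309, [224, 210, 145]), (310, [224, 212, 145]), (311, [225, 211, 145])]
```

Run:
```python
from h import *
g=cv2.imread('pics/w4.png').astype(int)
m=(g[:,:,0]>=g[:,:,2]-4)
for y in range(205,310,4):
    xs=[x for x in range(285,375) if m[y,x]]
    print(y,(xs[0],xs[-1],len(xs)) if xs else None,end=' | ')
print()
b=g.astype(np.uint8)
t=np.linspace(0,2*np.pi,9)[:-1]
for dx in (0,3,5):
  print(dx,'bushring',proj('wrist',board(BP,np.c_[40+dx+20*np.cos(t),-120+20*np.sin(t),34+0*t])).round(0).tolist())
for L in (0,6):print(L,'flange under',proj('wrist',bar(BP,0,np.c_[17*np.cos(t),-240+17*np.sin(t),7+L+0*t])).round(0).tolist())
y=np.array([(185+i,g[185+i,329].tolist()) for i in range(0,14)],dtype=object);print(y.tolist())
```

```text
205 None | 209 None | 213 (322, 332, 11) | 217 (315, 344, 30) | 221 (310, 350, 41) | 225 (306, 353, 48) | 229 (304, 356, 53) | 233 (302, 357, 56) | 237 (301, 359, 59) | 241 (300, 359, 60) | 245 (301, 359, 59) | 249 (301, 358, 58) | 253 (303, 357, 55) | 257 (305, 354, 50) | 261 (308, 351, 44) | 265 (312, 346, 35) | 269 (320, 341, 22) | 273 (324, 342, 19) | 277 (324, 342, 19) | 281 (325, 343, 19) | 285 (325, 343, 19) | 289 (326, 344, 19) | 293 (326, 344, 19) | 297 (327, 345, 19) | 301 (328, 344, 17) | 305 (331, 339, 9) | 309 None | 
0 bushring [[331.0, 204.0], [311.0, 212.0], [303.0, 231.0], [311.0, 250.0], [330.0, 257.0], [350.0, 250.0], [358.0, 231.0], [351.0, 212.0]]
3 bushring [[331.0, 200.0], [311.0, 208.0], [303.0, 227.0], [311.0, 246.0], [330.0, 253.0], [350.0, 246.0], [358.0, 227.0], [351.0, 208.0]]
5 bushring [[331.0, 197.0], [311.0, 205.0], [303.0, 224.0], [311.0, 243.0], [330.0, 251.0], [350.0, 243.0], [358.0, 224.0], [351.0, 205.0]]
0 flange under [[332.0, 218.0], [313.0, 226.0], [306.0, 243.0], [313.0, 261.0], [331.0, 268.0], [350.0, 261.0], [358.0, 243.0], [351.0, 226.0]]
6 flange under [[332.0, 221.0], [313.0, 228.0], [305.0, 246.0], [313.0, 264.0], [332.0, 271.0], [350.0, 264.0], [359.0, 246.0], [351.0, 228.0]]
[[185, [75, 110, 135]], [186, [77, 112, 136]], [187, [74, 111, 135]], [188, [75, 110, 135]], [189, [73, 107, 130]], [190, [57, 93, 115]], [191, [43, 80, 102]], [192, [32, 78, 99]], [193, [30, 76, 97]], [194, [26, 75, 98]], [195, [24, 72, 95]], [196, [19, 72, 94]], [197, [23, 72, 92]], [198, [25, 69, 90]]]
```

To row units: 15 mm is 3, 3.7 mm is 0.74.

```bash
echo '{"rows": [[0,0,-0.065,-0.3,0.74,0,0.35],[0,0,-0.065,-0.3,0.74,0,0.35],[0,0,0,0,0,0,0.35],[0,0,0,0,0,3,0.35],[0,0,0,0,0,0,0.35]]}' | python3 -m handwheel 30
echo '{"rows": [[0,0,0,0,0,3,0.35],[0,0,0,0,0,2,0.35],[0,0,0,0,0,2,0.35],[0,0,0,0,0,2,0.35],[0,0,0,0,0,0,0.35]]}' | python3 -m handwheel 
python3 -c "
from h import *
to([555,-91.4,100])"
```

```text
clock: 12.07
eef_pos: [554.2, -90.2, 152.8]
tcp_rot: [-3.141, 0.002, 0.021]
contact_force: [0.2, 0.4, -0.4]
opening: 0.351
grasp_force: 0.0
clock: 12.48
eef_pos: [553.9, -90.9, 107.5]
tcp_rot: [-3.141, 0.003, 0.023]
contact_force: [-0.2, 0.2, 0.2]
opening: 0.353
grasp_force: 0.0
clk 12.5 tcp [553.9 -90.9 107.5] rot [-3.141e+00  3.000e-03  2.300e-02] F [-0.2  0.2  0.2] T [ 0.01 -0.    0.04] q5 1.38 op 0.353 g 0
d tool [1.1 0.6 7.5]
```

To row units: 3 mm is 0.6, 1 mm is 0.2.

```bash
echo '{"rows": [[0,0,0,0.2,0.1,0.6,0.35],[0,0,0,0,0,0.6,0.35],[0,0,0,0,0,0,0.35]]}' | python3 -m handwheel | grep -E 'pos|contact'
echo '{"rows": [[0,0,0,0,0,0.4,0.35],[0,0,0,0,0,0,0.35]]}' | python3 -m handwheel | grep -E 'pos|contact'
echo '{"rows": [[0,0,0,0,0,0.4,0.35],[0,0,0,0,0,0,0.35]]}' | python3 -m handwheel | grep -E 'pos|contact'
echo '{"rows": [[0,0,0,0,0,0.4,0.35],[0,0,0,0,0,0,0.35]]}' | python3 -m handwheel | grep -E 'pos|contact'
echo '{"rows": [[0,0,0,0,0,0,0],[0,0,0,0,0,0,0],[0,0,0,0,0,0,0],[0,0,0,0,0,0,0]]}' | python3 -m handwheel 20
```

```text
eef_pos: [556.2, -91.8, 103.4]
contact_force: [0.2, 0.0, -0.3]
eef_pos: [556.2, -91.8, 101.6]
contact_force: [0.6, 1.6, 0.2]
eef_pos: [556.1, -91.8, 99.5]
contact_force: [-0.2, 0.2, 0.9]
eef_pos: [556.0, -91.7, 97.3]
contact_force: [-0.6, -0.9, 0.4]
clock: 13.57
eef_pos: [556.2, -92.2, 97.7]
tcp_rot: [3.141, -0.0, 0.023]
contact_force: [-1.2, -4.5, 1.5]
opening: 0.123
grasp_force: 23.0
```

```bash
echo '{"rows": [[0,0,0,0,0.1,0,0.35],[0,0,0,0,0,0,0.35],[0,0,0,0,0,0.6,0.35],[0,0,0,0,0,0,0.35]]}' | python3 -m handwheel | grep -E 'pos|contact'
echo '{"rows": [[0,0,0,0,0,0.6,0.35],[0,0,0,0,0,0,0.35]]}' | python3 -m handwheel | grep -E 'pos|contact'
echo '{"rows": [[0,0,0,0,0,0.6,0.35],[0,0,0,0,0,0,0.35]]}' | python3 -m handwheel | grep -E 'pos|contact'
python3 -c "
from h import *
f=cams.grab_frame('wrist');cv2.imwrite('pics/w5.png',f[:,:,::-1])
s=r.sense();print(s['eef_pos'],proj('wrist',[s['eef_pos']-[0,0,d] for d in (-20,-10,0,10,22)]).round())"
```

```text
eef_pos: [555.9, -92.0, 94.1]
contact_force: [0.3, 0.6, 1.1]
eef_pos: [555.9, -92.1, 91.0]
contact_force: [0.9, -0.1, -0.3]
eef_pos: [555.9, -92.2, 88.0]
contact_force: [-0.4, 0.3, -0.3]
[555.94868285 -92.21521749  88.23615026] [[319. 344.]
 [319. 330.]
 [319. 317.]
 [319. 305.]
 [319. 293.]]
```

View pics/w5.png

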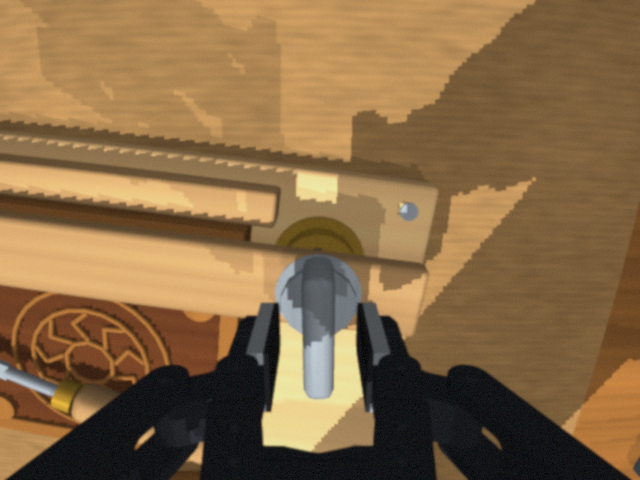

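The wing is centred between the pads at column 318 and aligned with them. The pad tips are at (262,305) and (375,305), and still high on the wing. I descend further.

To row units: 3 mm is 0.6.

```bash
echo '{"rows": [[0,0,0,0,0,0.6,0.35],[0,0,0,0,0,0,0.35]]}' | python3 -m handwheel | grep -E 'pos|contact'
echo '{"rows": [[0,0,0,0,0,0.6,0.35],[0,0,0,0,0,0,0.35]]}' | python3 -m handwheel | grep -E 'pos|contact'
echo '{"rows": [[0,0,0,0,0,0.4,0.35],[0,0,0,0,0,0,0.35]]}' | python3 -m handwheel | grep -E 'pos|contact'
echo '{"rows": [[0,0,0,0,0,0.4,0.35],[0,0,0,0,0,0,0.35]]}' | python3 -m handwheel | grep -E 'pos|contact'
echo '{"rows": [[0,0,0,0,0,0.2,0.35],[0,0,0,0,0,0,0.35]]}' | python3 -m handwheel | grep -E 'pos|contact'
echo '{"rows": [[0,0,0,0,0,0.2,0.35],[0,0,0,0,0,0,0.35]]}' | python3 -m handwheel | grep -E 'pos|contact'
```

```text
eef_pos: [556.0, -92.3, 85.2]
contact_force: [0.1, 0.4, -0.7]
eef_pos: [555.9, -92.2, 82.1]
contact_force: [0.4, 0.2, -0.8]
eef_pos: [556.0, -92.2, 80.3]
contact_force: [-0.1, 0.7, -0.5]
eef_pos: [556.1, -92.3, 78.3]
contact_force: [-0.6, 0.0, -0.4]
eef_pos: [556.1, -92.3, 77.4]
contact_force: [-0.4, -0.7, 0.2]
eef_pos: [556.1, -92.3, 76.5]
contact_force: [-1.4, 0.0, -0.9]
```

```bash
echo '{"rows": [[0,0,0,0,0,0,0],[0,0,0,0,0,0,0],[0,0,0,0,0,0,0],[0,0,0,0,0,0,0]]}' | python3 -m handwheel 40
python3 -c "
from h import *
to([555,-91.4,100])"
```

```text
clock: 15.62
eef_pos: [556.2, -92.3, 76.6]
tcp_rot: [-3.142, 0.0, 0.023]
contact_force: [-0.1, -0.1, 0.1]
opening: 0.134
grasp_force: 43.1
clk 15.6 tcp [556.2 -92.3  76.6] rot [-3.142  0.     0.023] F [-0.1 -0.1  0.1] T [-0.03  0.1   0.01] q5 1.38 op 0.134 g 43
d tool [ -1.1  -0.9 -23.4]
```

To row units: 0.5 mm is 0.1.

```bash
echo '{"rows": [[0,0,0,0,0,0.1,0],[0,0,0,0,0,0,0]]}' | python3 -m handwheel | grep -E 'pos|contact'
echo '{"rows": [[0,0,0,0,0,0.1,0],[0,0,0,0,0,0,0]]}' | python3 -m handwheel | grep -E 'pos|contact'
```

```text
eef_pos: [556.2, -92.3, 76.4]
contact_force: [-2.4, 1.1, 4.2]
eef_pos: [556.2, -92.3, 76.3]
contact_force: [-2.5, 0.3, 9.0]
```

To row units: -0.4 mm is -0.08.

```bash
echo '{"rows": [[0,0,0,0,0,-0.08,0],[0,0,0,0,0,0,0]]}' | python3 -m handwheel | grep -E 'pos|contact'
echo '{"rows": [[0,0,-0.07,0,0,0,0],[0,0,-0.07,0,0,0,0],[0,0,-0.07,0,0,0,0],[0,0,0,0,0,0,0]]}' | python3 -m handwheel | grep -E 'pos|contact|rot'
echo '{"rows": [[0,0,-0.07,0,0,0,0],[0,0,-0.07,0,0,0,0],[0,0,0,0,0,0,0]]}' | python3 -m handwheel | grep -E 'pos|contact|rot'
python3 -c "
from h import *
to([555,-91.4,100])"
```

```text
eef_pos: [556.2, -92.3, 76.3]
contact_force: [-2.5, 1.2, 6.9]
eef_pos: [556.2, -91.8, 76.4]
tcp_rot: [-3.141, -0.0, 0.237]
contact_force: [-1.2, 2.7, 7.7]
eef_pos: [556.1, -91.6, 76.2]
tcp_rot: [-3.141, -0.0, 0.377]
contact_force: [-2.4, 4.6, 6.0]
clk 16.7 tcp [556.1 -91.6  76.2] rot [-3.141 -0.     0.377] F [-2.4  4.6  6. ] T [0.78 0.3  0.08] q5 1.03 op 0.129 g 44
d tool [ -0.9  -0.6 -23.8]
```

```bash
echo '{"rows": [[0,0,-0.07,0,-0.11,0,0],[0,0,-0.07,0,0,0,0],[0,0,0,0,0,0,0]]}' | python3 -m handwheel | grep -E 'pos|contact|rot'
echo '{"rows": [[0,0,-0.07,0,-0.04,0,0],[0,0,-0.07,0,0,0,0],[0,0,0,0,0,0,0]]}' | python3 -m handwheel | grep -E 'pos|contact|rot'
echo '{"rows": [[0,0,-0.07,0,-0.02,0,0],[0,0,-0.07,0,0,0,0],[0,0,0,0,0,0,0]]}' | python3 -m handwheel | grep -E 'pos|contact|rot'
python3 -c "
from h import *
to([555,-91.4,100])"
```

```text
eef_pos: [555.9, -91.3, 76.2]
tcp_rot: [-3.141, -0.0, 0.517]
contact_force: [-1.8, 2.9, 5.4]
eef_pos: [555.7, -91.0, 75.9]
tcp_rot: [-3.141, -0.0, 0.656]
contact_force: [-1.0, 4.7, 1.7]
eef_pos: [555.5, -90.8, 75.7]
tcp_rot: [-3.14, -0.0, 0.794]
contact_force: [-1.3, 5.3, 1.8]
clk 17.4 tcp [555.5 -90.8  75.7] rot [-3.14  -0.     0.794] F [-1.3  5.3  1.8] T [0.75 0.11 0.  ] q5 0.61 op 0.132 g 43
d tool [ -0.8   0.1 -24.3]
```

```bash
echo '{"rows": [[0,0,0,0.07,-0.07,0.08,0],[0,0,0,0,0,0,0]]}' | python3 -m handwheel | grep -E 'pos|contact|rot'
echo '{"rows": [[0,0,0,0,0,0.08,0],[0,0,0,0,0,0,0]]}' | python3 -m handwheel | grep -E 'pos|contact|rot'
echo '{"rows": [[0,0,0,0,0,0,0],[0,0,0,0,0,0,0]]}' | python3 -m handwheel | grep -E 'pos|contact|rot'
```

```text
eef_pos: [555.5, -90.8, 75.3]
tcp_rot: [-3.141, 0.0, 0.791]
contact_force: [-0.5, 3.1, 0.5]
eef_pos: [555.5, -90.8, 75.0]
tcp_rot: [-3.141, 0.0, 0.792]
contact_force: [-1.4, 3.6, -0.9]
eef_pos: [555.5, -90.8, 75.0]
tcp_rot: [-3.141, 0.0, 0.792]
contact_force: [-1.4, 4.5, -0.8]
```

To row units: 0.7 mm is 0.14, -0.2 mm is -0.04.

```bash
echo '{"rows": [[0,0,0,0.02,-0.04,0.14,0],[0,0,0,0,0,0.14,0],[0,0,0,0,0,0,0]]}' | python3 -m handwheel | grep -E 'pos|contact'
echo '{"rows": [[0,0,0,0,0,0.12,0],[0,0,0,0,0,0.12,0],[0,0,0,0,0,0,0]]}' | python3 -m handwheel | grep -E 'pos|contact'
echo '{"rows": [[0,0,0,0,0,0.1,0],[0,0,0,0,0,0,0]]}' | python3 -m handwheel | grep -E 'pos|contact'
```

```text
eef_pos: [555.5, -90.8, 73.6]
contact_force: [-2.3, 4.4, -0.7]
eef_pos: [555.5, -90.8, 72.4]
contact_force: [-1.1, 3.1, -0.5]
eef_pos: [555.5, -90.8, 71.9]
contact_force: [-2.9, 3.1, -0.3]
```

To row units: 0.5 mm is 0.1.

```bash
echo '{"rows": [[0,0,0,0,0,0.1,0],[0,0,0,0,0,0,0]]}' | python3 -m handwheel | grep -E 'pos|contact'
echo '{"rows": [[0,0,0,0,0,0.1,0],[0,0,0,0,0,0,0]]}' | python3 -m handwheel | grep -E 'pos|contact'
echo '{"rows": [[0,0,0,0,0,0.1,0],[0,0,0,0,0,0,0]]}' | python3 -m handwheel | grep -E 'pos|contact'
```

```text
eef_pos: [555.6, -90.8, 71.7]
contact_force: [-3.6, 4.2, 2.1]
eef_pos: [555.6, -90.8, 71.6]
contact_force: [-4.6, 3.9, 6.8]
eef_pos: [555.6, -90.8, 71.5]
contact_force: [-6.1, 5.2, 11.9]
```

To row units: 0.1 mm is 0.02, -0.8 mm is -0.16.

```bash
echo '{"rows": [[0,0,0,0.02,-0.12,-0.16,0],[0,0,0,0,0,0,0]]}' | python3 -m handwheel | grep -E 'pos|contact'
python3 -c "
from h import *
to([555,-91.4,100])"
echo '{"rows": [[0,0,0.07,0,0,0.014,0],[0,0,0.07,0,0,0.014,0],[0,0,0.07,0,0,0.014,0],[0,0,0,0,0,0,0]]}' | python3 -m handwheel | grep -E 'pos|contact|rot'
python3 -c "
from h import *
to([555,-91.4,100])"
```

```text
eef_pos: [555.6, -90.7, 71.7]
contact_force: [-3.7, -0.4, 3.8]
clk 19.3 tcp [555.6 -90.7  71.7] rot [3.141 0.    0.793] F [-3.7 -0.4  3.8] T [ 0.09  0.58 -0.08] q5 0.61 op 0.132 g 44
d tool [ -0.9   0.1 -28.3]
eef_pos: [555.9, -91.0, 71.5]
tcp_rot: [3.14, -0.0, 0.58]
contact_force: [-2.1, -2.2, 4.4]
clk 19.6 tcp [555.9 -91.   71.5] rot [ 3.14 -0.    0.58] F [-2.1 -2.2  4.4] T [-0.38  0.47 -0.1 ] q5 0.83 op 0.131 g 44
d tool [ -0.9  -0.1 -28.5]
```

```bash
cat > s.py <<'E'
from h import *
s=r.sense();print('%.1f'%s['clock'],s['eef_pos'].round(1),'yaw %.3f'%s['tcp_rot'][2],'F',s['contact_force'].round(1),'T',s['wrist_torque'].round(3),'q5 %.2f'%s['qpos'][5])
E
echo '{"rows": [[0,0,0.07,0,0.02,0.014,0],[0,0,0.07,0,0,0.014,0],[0,0,0.07,0,0,0.014,0],[0,0,0,0,0,0,0]]}' | python3 -m handwheel >/dev/null;python3 s.py
echo '{"rows": [[0,0,0.07,0,0.02,0.014,0],[0,0,0.07,0,0,0.014,0],[0,0,0.07,0,0,0.014,0],[0,0,0,0,0,0,0]]}' | python3 -m handwheel >/dev/null;python3 s.py
```

```text
19.9 [556.1 -91.4  71.3] yaw 0.371 F [-2.2 -4.6  4.3] T [-0.644  0.478 -0.081] q5 1.04
20.3 [556.2 -91.9  71.2] yaw 0.162 F [-1.7 -6.8  5.6] T [-0.994  0.514 -0.068] q5 1.25
```

To row units: 0.6 mm is 0.12, -0.2 mm is -0.04.

```bash
echo '{"rows": [[0,0,0.07,-0.04,0.12,0.014,0],[0,0,0.07,0,0,0.014,0],[0,0,0.07,0,0,0.014,0],[0,0,0,0,0,0,0]]}' | python3 -m handwheel >/dev/null;python3 s.py
echo '{"rows": [[0,0,0.07,0,0.02,0.014,0],[0,0,0.07,0,0,0.014,0],[0,0,0,0,0,0,0]]}' | python3 -m handwheel >/dev/null;python3 s.py
echo '{"rows": [[0,0,0.07,0,0.02,0.014,0],[0,0,0.07,0,0,0.014,0],[0,0,0,0,0,0,0]]}' | python3 -m handwheel >/dev/null;python3 s.py
```

```text
20.6 [556.2 -92.4  71.1] yaw -0.048 F [-3.  -6.   6.3] T [-0.827  0.557 -0.06 ] q5 1.45
20.9 [556.2 -92.7  71.1] yaw -0.188 F [-3.6 -6.7  6. ] T [-1.03   0.662 -0.068] q5 1.59
21.1 [556.2 -93.   71.1] yaw -0.328 F [-3.3 -7.1  8.7] T [-1.2    0.717 -0.104] q5 1.73
```

To row units: -0.4 mm is -0.08, 0.7 mm is 0.14.

```bash
echo '{"rows": [[0,0,0.06,0,0.14,-0.08,0],[0,0,0.06,0,0,0,0],[0,0,0,0,0,0,0]]}' | python3 -m handwheel >/dev/null;python3 s.py
echo '{"rows": [[0,0,0.06,0,0.02,0,0],[0,0,0.06,0,0,0,0],[0,0,0,0,0,0,0]]}' | python3 -m handwheel >/dev/null;python3 s.py
```

```text
21.4 [556.  -93.2  71.2] yaw -0.448 F [-2.1 -5.7  4.3] T [-0.804  0.417 -0.012] q5 1.85
21.6 [555.9 -93.5  71.2] yaw -0.568 F [-2.8 -6.3  5.5] T [-1.     0.522 -0.034] q5 1.97
```

The pad positions against yaw put the screw axis at (554.0, -92.35), so the grip is 2.2 mm off along the wing. I regrip centred on the axis.

To row units: -2.2 mm is -0.44, -0.4 mm is -0.08.

```bash
echo '{"rows": [[0,0,0,0,0,-0.08,0.25],[0,0,0,0,0,0,0.25],[0,0,0,-0.44,0,0,0.25],[0,0,0,0,0,0,0.25]]}' | python3 -m handwheel >/dev/null;python3 s.py
python3 - <<'E'
from h import *
to([554,-92.35,71.5])
E
```

```text
21.9 [553.1 -90.6  70.9] yaw -0.566 F [-0.1 -0.3 -0.4] T [ 0.035 -0.024  0.038] q5 1.97
clk 21.9 tcp [553.1 -90.6  70.9] rot [-3.141  0.    -0.566] F [-0.1 -0.3 -0.4] T [ 0.03 -0.02  0.04] q5 1.97 op 0.251 g 0
d tool [ 1.7  0.9 -0.6]
```

To row units: 1.7 mm is 0.34, 0.9 mm is 0.18.

```bash
echo '{"rows": [[0,0,0,0.34,0.18,-0.06,0.25],[0,0,0,0,0,0,0.25],[0,0,0,0,0,0,0],[0,0,0,0,0,0,0],[0,0,0,0,0,0,0]]}' | python3 -m handwheel 50 >/dev/null;python3 s.py
echo '{"rows": [[0,0,0.06,0,0,0,0],[0,0,0.06,0,0,0,0],[0,0,0,0,0,0,0]]}' | python3 -m handwheel >/dev/null;python3 s.py
echo '{"rows": [[0,0,0.06,0,0,0,0],[0,0,0.06,0,0,0,0],[0,0,0,0,0,0,0]]}' | python3 -m handwheel >/dev/null;python3 s.py
```

```text
22.4 [554.4 -92.6  71.5] yaw -0.567 F [ 0.4 -0.8  1.8] T [-0.071 -0.036  0.01 ] q5 1.97
22.6 [554.3 -92.7  71.5] yaw -0.690 F [-0.1 -1.2  1.4] T [-0.179 -0.021 -0.107] q5 2.09
22.9 [554.3 -92.7  71.4] yaw -0.808 F [ 0.  -1.1  1.4] T [-0.299 -0.033 -0.064] q5 2.21
```

To row units: 0.06 mm is 0.012.

```bash
echo '{"rows": [[0,0,0.06,0,0,0.012,0],[0,0,0.06,0,0,0.012,0],[0,0,0,0,0,0,0]]}' | python3 -m handwheel >/dev/null;python3 s.py
echo '{"rows": [[0,0,0.06,0,0,0.012,0],[0,0,0.06,0,0,0.012,0],[0,0,0,0,0,0,0]]}' | python3 -m handwheel >/dev/null;python3 s.py
echo '{"rows": [[0,0,0.06,0,0,0.012,0],[0,0,0.06,0,0,0.012,0],[0,0,0,0,0,0,0]]}' | python3 -m handwheel >/dev/null;python3 s.py
```

```text
23.1 [554.2 -92.8  71.4] yaw -0.927 F [-0.9 -1.8  3.1] T [-0.292  0.182 -0.097] q5 2.33
23.4 [554.2 -92.8  71.4] yaw -1.046 F [-1.7 -2.8  4.5] T [-0.399  0.289 -0.097] q5 2.45
23.6 [554.2 -92.8  71.3] yaw -1.165 F [-2.8 -2.5  5.8] T [-0.389  0.34  -0.097] q5 2.57
```

To row units: -0.2 mm is -0.04.

```bash
echo '{"rows": [[0,0,0.06,0,0,-0.04,0],[0,0,0.06,0,0,0,0],[0,0,0,0,0,0,0]]}' | python3 -m handwheel >/dev/null;python3 s.py
echo '{"rows": [[0,0,0,0,0,0,0]]}' | python3 -m handwheel >/dev/null;python3 s.py
echo '{"rows": [[0,0,0.06,0,0,0,0],[0,0,0.06,0,0,0,0],[0,0,0,0,0,0,0]]}' | python3 -m handwheel >/dev/null;python3 s.py
echo '{"rows": [[0,0,0,0,0,0,0]]}' | python3 -m handwheel >/dev/null;python3 s.py
```

```text
23.9 [554.1 -92.8  71.3] yaw -1.285 F [-0.2 -2.7  3.9] T [-0.591  0.229 -0.164] q5 2.69
23.9 [554.1 -92.8  71.3] yaw -1.282 F [-1.1 -3.6  4.6] T [-0.596  0.264 -0.134] q5 2.69
24.2 [554.  -92.8  71.2] yaw -1.406 F [-2.3 -5.   3.8] T [-0.772  0.33  -0.149] q5 2.81
24.3 [554.  -92.8  71.2] yaw -1.403 F [-2.2 -4.9  3.6] T [-0.803  0.372 -0.125] q5 2.81
```

```bash
echo '{"rows": [[0,0,0,0,0,0,1],[0,0,0,0,0,0,1],[0,0,0,0,0,0,1],[0,0,0,0,0,0,1],[0,0,0,0,0,0,1]]}' | python3 -m handwheel >/dev/null;python3 s.py
echo '{"rows": [[0,0,-0.12,0,0,0,1],[0,0,-0.12,0,0,0,1],[0,0,-0.12,0,0,0,1],[0,0,-0.12,0,0,0,1],[0,0,-0.12,0,0,0,1]]}' | python3 -m handwheel >/dev/null
echo '{"rows": [[0,0,-0.12,0,0,0,1],[0,0,-0.12,0,0,0,1],[0,0,-0.12,0,0,0,1],[0,0,-0.12,0,0,0,1],[0,0,-0.12,0,0,0,1]]}' | python3 -m handwheel >/dev/null;python3 s.py
echo '{"rows": [[0,0,-0.12,0,0,0,1],[0,0,-0.12,0,0,0,1],[0,0,-0.12,0,0,0,1],[0,0,-0.12,0,0,0,1],[0,0,-0.12,0,0,0,1]]}' | python3 -m handwheel >/dev/null
echo '{"rows": [[0,0,-0.12,0,0,0,1],[0,0,-0.12,0,0,0,1],[0,0,-0.12,0,0,0,1],[0,0,-0.12,0,0,0,1],[0,0,-0.12,0,0,0,1]]}' | python3 -m handwheel >/dev/null
echo '{"rows": [[0,0,-0.12,0,0,0,1],[0,0,-0.12,0,0,0,1],[0,0,-0.12,0,0,0,1],[0,0,-0.12,0,0,0,1],[0,0,-0.12,0,0,0,1]]}' | python3 -m handwheel >/dev/null
echo '{"rows": [[0,0,-0.12,0,0,0,1],[0,0,-0.022,0,0,0,1],[0,0,0,0,0,0,1]]}' | python3 -m handwheel >/dev/null;python3 s.py
python3 -c "
from h import *
to([554,-92.5,71.8])"
```

```text
24.7 [554.1 -92.3  71.1] yaw -1.406 F [-0.3 -0.   0.4] T [ 0.047 -0.019 -0.034] q5 2.81
25.5 [554.2 -92.4  71.2] yaw -0.201 F [ 0.4 -0.2 -0.1] T [0.05  0.052 0.081] q5 1.60
27.0 [554.2 -92.5  71.2] yaw 1.733 F [ 0.2 -0.8 -0.6] T [-0.036  0.027  0.009] q5 -0.33
clk 27.0 tcp [554.2 -92.5  71.2] rot [ 3.142 -0.     1.733] F [ 0.2 -0.8 -0.6] T [-0.04  0.03  0.01] q5 -0.33 op 1.002 g 0
d tool [-0.  -0.2 -0.6]
```

To row units: -0.4 mm is -0.08.

```bash
echo '{"rows": [[0,0,0,0,0,-0.08,0.3],[0,0,0,0,0,0,0.3],[0,0,0,0,0,0,0],[0,0,0,0,0,0,0],[0,0,0,0,0,0,0]]}' | python3 -m handwheel 50 >/dev/null
echo '{"rows": [[0,0,0,0,0,0,0],[0,0,0,0,0,0,0],[0,0,0,0,0,0,0],[0,0,0,0,0,0,0]]}' | python3 -m handwheel ;python3 s.py
echo '{"rows": [[0,0,0.06,0,0,0,0],[0,0,0.06,0,0,0,0],[0,0,0,0,0,0,0]]}' | python3 -m handwheel >/dev/null;python3 s.py
echo '{"rows": [[0,0,0,0,0,0,0]]}' | python3 -m handwheel >/dev/null;python3 s.py
```

```text
clock: 27.78
eef_pos: [554.0, -92.6, 71.7]
tcp_rot: [-3.141, -0.0, 1.735]
contact_force: [-1.0, -0.5, 3.1]
opening: 0.131
grasp_force: 50.0
27.8 [554.  -92.6  71.7] yaw 1.735 F [-1.  -0.5  3.1] T [-0.034  0.211 -0.047] q5 -0.33
28.0 [554.  -92.6  71.6] yaw 1.612 F [-2.2 -0.5  3.2] T [-0.128  0.342 -0.127] q5 -0.21
28.1 [554.  -92.6  71.6] yaw 1.616 F [-2.   0.1  3.3] T [-0.114  0.389 -0.183] q5 -0.21
```

```bash
for k in 1; do
echo '{"rows": [[0,0,0.06,0,0,0,0],[0,0,0.06,0,0,0,0],[0,0,0,0,0,0,0]]}' | python3 -m handwheel >/dev/null;python3 s.py
echo '{"rows": [[0,0,0,0,0,0,0]]}' | python3 -m handwheel >/dev/null;python3 s.py
echo '{"rows": [[0,0,0,0,0,0,0]]}' | python3 -m handwheel >/dev/null;python3 s.py
echo '{"rows": [[0,0,0.06,0,0,0,0],[0,0,0,0,0,0,0]]}' | python3 -m handwheel >/dev/null;python3 s.py
echo '{"rows": [[0,0,0,0,0,0,0]]}' | python3 -m handwheel >/dev/null;python3 s.py
echo '{"rows": [[0,0,0,0,0,0,0]]}' | python3 -m handwheel >/dev/null;python3 s.py; done
```

```text
28.4 [554.  -92.6  71.6] yaw 1.494 F [-1.6 -1.6  3.6] T [-0.171  0.446 -0.176] q5 -0.09
28.4 [554.  -92.6  71.6] yaw 1.498 F [-2.1 -1.7  3.5] T [-0.188  0.477 -0.185] q5 -0.09
28.5 [554.  -92.6  71.6] yaw 1.497 F [-3.2 -1.5  4.2] T [-0.131  0.487 -0.077] q5 -0.09
28.7 [554.  -92.6  71.6] yaw 1.434 F [-3.3 -1.2  4.1] T [-0.193  0.507 -0.199] q5 -0.03
28.8 [553.9 -92.6  71.6] yaw 1.437 F [-3.4 -1.6  3.1] T [-0.198  0.52  -0.216] q5 -0.03
28.9 [554.  -92.6  71.5] yaw 1.437 F [-3.8 -1.6  3.2] T [-0.222  0.604 -0.154] q5 -0.03
```

```bash
echo '{"rows": [[0,0,0.06,0,0,0,0],[0,0,0.06,0,0,0,0],[0,0,0,0,0,0,0]]}' | python3 -m handwheel >/dev/null;python3 s.py
for k in 1 2 3 4 5; do echo '{"rows": [[0,0,0,0,0,0,0]]}' | python3 -m handwheel >/dev/null;python3 s.py; done
```

```text
29.1 [553.9 -92.6  71.5] yaw 1.314 F [-3.  -2.5  2.8] T [-0.254  0.568 -0.157] q5 0.09
29.2 [554.  -92.6  71.5] yaw 1.317 F [-2.8 -2.3  1.7] T [-0.253  0.559 -0.215] q5 0.09
29.3 [554.  -92.6  71.5] yaw 1.317 F [-3.6 -1.8  1.6] T [-0.321  0.537 -0.177] q5 0.09
29.4 [553.9 -92.6  71.5] yaw 1.316 F [-4.3 -1.4  1.8] T [-0.264  0.608 -0.112] q5 0.09
29.4 [554.  -92.6  71.5] yaw 1.316 F [-2.8 -1.8  1.6] T [-0.286  0.631 -0.104] q5 0.09
29.5 [553.9 -92.6  71.5] yaw 1.316 F [-4.2 -1.5  1.8] T [-0.289  0.676 -0.107] q5 0.09
```

```bash
echo '{"rows": [[0,0,0.06,0,0,0,0]]}' | python3 -m handwheel >/dev/null;python3 s.py
echo '{"rows": [[0,0,0.06,0,0,0,0]]}' | python3 -m handwheel >/dev/null;python3 s.py
echo '{"rows": [[0,0,0.06,0,0,0,0]]}' | python3 -m handwheel >/dev/null;python3 s.py
echo '{"rows": [[0,0,0,0,0,0,0]]}' | python3 -m handwheel >/dev/null;python3 s.py
echo '{"rows": [[0,0,0,0,0,0,0]]}' | python3 -m handwheel >/dev/null;python3 s.py
```

```text
29.6 [553.9 -92.6  71.5] yaw 1.257 F [-4.1 -2.1  1.5] T [-0.172  0.598  0.378] q5 0.15
29.7 [553.9 -92.6  71.5] yaw 1.194 F [-3.7 -1.9  0.7] T [-0.22   0.583  0.378] q5 0.21
29.8 [553.9 -92.6  71.4] yaw 1.133 F [-3.1 -2.1  0.5] T [-0.228  0.553  0.343] q5 0.27
29.9 [553.9 -92.6  71.4] yaw 1.133 F [-3.6 -2.6  0.9] T [-0.417  0.668 -0.249] q5 0.27
29.9 [553.9 -92.6  71.4] yaw 1.137 F [-3.9 -2.2  0.2] T [-0.378  0.589 -0.28 ] q5 0.27
```

```bash
for k in 1; do echo '{"rows": [[0,0,0.012,0,0,0,0]]}' | python3 -m handwheel >/dev/null;python3 s.py
echo '{"rows": [[0,0,0.012,0,0,0,0]]}' | python3 -m handwheel >/dev/null;python3 s.py
echo '{"rows": [[0,0,0.012,0,0,0,0]]}' | python3 -m handwheel >/dev/null;python3 s.py
echo '{"rows": [[0,0,0,0,0,0,0]]}' | python3 -m handwheel >/dev/null;python3 s.py; done
python3 -c "
from h import *
to([554,-92.5,71.8])"
```

```text
30.0 [553.9 -92.6  71.4] yaw 1.125 F [-4.4 -2.1 -1.3] T [-0.363  0.574  0.069] q5 0.28
30.1 [553.9 -92.6  71.4] yaw 1.111 F [-3.7 -1.9 -0.6] T [-0.266  0.621  0.269] q5 0.29
30.2 [553.9 -92.6  71.4] yaw 1.099 F [-3.2 -2.5 -0.9] T [-0.346  0.582  0.311] q5 0.30
30.3 [553.9 -92.6  71.4] yaw 1.099 F [-4.2 -2.5 -1.5] T [-0.402  0.695  0.233] q5 0.30
clk 30.3 tcp [553.9 -92.6  71.4] rot [-3.141  0.     1.099] F [-4.2 -2.5 -1.5] T [-0.4   0.69  0.23] q5 0.30 op 0.128 g 50
d tool [ 0.1  0.  -0.4]
```

Careful with the scale: shifts go in units of 5 mm. That gives: -35 mm is -7, -30 mm is -6.

```bash
echo '{"rows": [[0,0,0,0,0,0,0.5],[0,0,0,0,0,0,0.5],[0,0,0,0,0,0,0.5],[0,0,0,0,0,0,0.5]]}' | python3 -m handwheel >/dev/null;python3 s.py
echo '{"rows": [[0,0,0,0,0,-2,0.5],[0,0,0,0,0,-4,0.5],[0,0,0,0,0,-7,0.5],[0,0,0,0,0,-7,0.5],[0,0,0,0,0,-6,0.5]]}' | python3 -m handwheel >/dev/null
echo '{"rows": [[0,0,0,0,0,-4,0.5],[0,0,0,0,0,0,0.5],[0,0,0,0,0,0,0.5]]}' | python3 -m handwheel;python3 s.py
python3 - <<'E'
from h import *
g=cams.grab_frame('wrist').astype(int)[:,:,::-1];cv2.imwrite('pics/w6.png',g.astype(np.uint8))
m=((g[:,:,0]>=g[:,:,2]-4)&(g.sum(2)>200)).astype(np.uint8)
n,l,st,ce=cv2.connectedComponentsWithStats(m)
print([(st[i].tolist(),ce[i].round().tolist()) for i in range(1,n) if st[i][4]>300])
t=np.linspace(0,2*np.pi,9)[:-1];BP[0]+=1.4
for L in (0,2,5):print(L,proj('wrist',bar(BP,0,np.c_[17*np.cos(t),-240+17*np.sin(t),12+L+0*t])).round(0)[[0,2,4,6]].tolist(),proj('wrist',bar(BP,0,[(26*np.cos(1.94),-240-26*np.sin(1.94),45+L),(-26*np.cos(1.94),-240+26*np.sin(1.94),45+L)])).round(0).tolist())
E
```

```text
30.6 [555.  -92.5  72. ] yaw 1.099 F [ 0.6 -0.3 -0. ] T [-0.017  0.002 -0.001] q5 0.30
clock: 31.28
eef_pos: [555.1, -92.7, 223.6]
tcp_rot: [3.138, -0.001, 1.099]
contact_force: [-1.0, -0.0, 0.0]
opening: 0.501
grasp_force: 0.0
31.3 [555.1 -92.7 223.6] yaw 1.099 F [-1. -0.  0.] T [-0.022  0.037 -0.021] q5 0.30
[([124, 12, 24, 75, 850], [136.0, 45.0]), ([291, 189, 50, 74, 2273], [316.0, 221.0]), ([226, 305, 29, 62, 752], [240.0, 334.0]), ([381, 306, 31, 62, 828], [396.0, 337.0])]
0 [[339.0, 211.0], [310.0, 198.0], [297.0, 226.0], [326.0, 238.0]] [[318.0, 266.0], [318.0, 193.0]]
2 [[339.0, 211.0], [310.0, 198.0], [297.0, 227.0], [326.0, 239.0]] [[318.0, 267.0], [318.0, 194.0]]
5 [[339.0, 212.0], [310.0, 199.0], [297.0, 228.0], [326.0, 240.0]] [[318.0, 269.0], [318.0, 195.0]]
```

```bash
python3 -c "
from rig import r
print(r.sign_off())"
```

```text
the job is handed in; nothing more can be done
None
```

The job is handed in at about 31 s: the bar was pushed down onto the block; the screw's thread start dropped in at about 0.9 rad backward, and only then did I drive it forward, until the flange was home by feel. I stopped at about 0.3 N m, the top of the snug range, after brief readings near 0.38; no verdict came back.

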